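# Cap the leaf reader and hold its filter knob at the third click

## Task

Take the tabbed grey cap from its sloping rest and set it rim down, flat and fully home, in the round measuring well of the leaf-sample reader, and let go of it. Then turn the reader's spring-return filter knob clockwise, counting the clicks, to its third stop, without running on to the fourth, and hold it there: the knob springs back if released, so finish with the gripper still holding it steady at the third stop. Leave the cap seated and the other things on the bench where they are.

Things in the scene. Friction and masses are not known exactly. Their poses are not given: they have to be found in the camera images.
- cap: Grey plastic cap, 70 g: round cup 46 mm across, 20 mm high, open at the rim, with a flat handle tab on its closed side, 26 mm (x) by 14 mm thick (y), 20 to 50 mm above the rim plane; grip it about 42 mm up, across the 14 mm. Origin: centre of the rim plane; z points from rim to tab. It starts rim-against-slope on the rest, z leaning 30 degrees from vertical to the rest's -x.
- rest: Aluminium sloping rest, fixed, base 100 x 80 mm, 56 mm high at the back; its 30 degree slope faces its own -x, roughly the robot. The cap lies centred on it, kept from sliding by two 8 mm high steel pins at the lower side. Origin: centre of the underside, z up, y across the slope.
- reader: Leaf-sample reader, fixed: white box 180 mm (x) by 300 mm (y) by 60 mm high, display on its -x face; in its flat deck the well at y = +75 mm, on it the filter knob at y = -75 mm. Origin: centre of the underside, z up.
- well (a point): Centre of the floor of the round well in the reader's deck, 50 mm above the bench. The well is 50 mm across and 10 mm deep, with a 3 mm chamfer at its mouth (deck at 60 mm). The seated cap's origin lies at this point (2 mm of play all round).
- knob_bar: Black filter knob: disc 48 mm across, 4 mm thick, with a grip bar 44 mm long (x), 13 mm thick (y), 4 to 36 mm above the origin; disc and bar turn together. Origin: on the turning axis at the disc's underside, 62 mm above the bench; z up, x along the bar to its white index line. Grip the bar across its 13 mm about 27 mm up. At home x is 0.6 rad anticlockwise of the reader's x.
- filter_knob (a joint): Knob angle, rad: 0 at home (end stop), growing clockwise from above. Stops every 0.4: first 0.4, second 0.8, third 1.2, then 1.6 and 2.0. Turning takes 0.03 to 0.15 N m: resistance jumps on leaving a stop and falls off half-way to the next. The return spring beats the clicks: let go, it runs home.
- jar: closed glass sample jar, 50 mm across, 75 mm high, standing between the rest and the reader, a little beyond them. Bystander; leave it. Origin: centre of its underside.
- dish: shallow glass dish, 84 mm across, 14 mm high, nearer the robot. Bystander; leave it. Origin: centre of its underside.
- brush: small hand brush lying near the left. Bystander; leave it. Origin: centre of its underside.
- mortar: white ceramic mortar, 100 mm across, 60 mm high, at the left. Bystander; leave it. Origin: centre of its underside.
- beaker: glass beaker, 64 mm across, 85 mm high, at the left. Bystander; leave it. Origin: centre of its underside.
- carton: small cardboard carton 70 x 110 x 45 mm, near right. Bystander; leave it. Origin: centre of its underside.

How it is judged:
On the way, in this order (a step that is already met when the one before it is completed fails the run):
1. the cap sits in the well, rim down and fully home, let go, with the knob not yet turned (horizontal distance between cap and well below 0.004 m and z of cap in the frame of well below 0.0025 m and angle between cap's own z axis and vertical below 0.09 rad and contact force between cap and the arm below 0.3 N and contact force between cap and the fingers below 0.3 N and value of joint filter_knob below 0.2 rad), for 0.3 s.
2. the gripper turns the knob onto its first stop (value of joint filter_knob above 0.3 rad and contact force between the fingers and knob_bar above 0.5 N).
At the end, for the whole second after the job is handed in: Ends holding: the fingers press on the knob (over 1 N) and keep it still at the third stop (1.2 rad, within 0.14; its spring would run it home), the cap untouched in the well, rim down (within 4 mm of centre, 2.5 mm of fully home, 0.09 rad of flat) (horizontal distance between cap and well below 0.004 m and z of cap in the frame of well below 0.0025 m and angle between cap's own z axis and vertical below 0.09 rad and contact force between cap and the arm below 0.3 N and contact force between cap and the fingers below 0.3 N and value of joint filter_knob between 1.06 and 1.34 rad and velocity of joint filter_knob between -0.15 and 0.15 rad/s and contact force between the fingers and knob_bar above 1 N); the arm keeps its last pose, push and grip.
It fails at once if the knob is turned past the third stop, over the hump to the fourth (value of joint filter_knob above 1.42 rad).
It fails at once if another thing on the bench is moved by more than 25 mm (distance of any of jar, dish, brush, mortar, beaker, carton from where it was at the start of the episode above 0.025 m).
It also fails if it takes over 58 s, if anything falls off the work surface, if the arm or the gripper's body presses on something with over 40 N, if the wrist force passes 120 N, or if a joint passes its speed limit or range.

## Robot

A 6-joint arm with a two-finger parallel gripper is mounted at the origin on the work surface. World frame = base frame: x ahead of the robot, y to its left, z up, the work surface at z = 0. Lengths are in m, angles in rad, forces in N, time in s.
With the tool pointing down it reaches from about 0.375 to 0.9 m from the base axis. Payload 3.1 kg.
Tool frame: the origin (TCP) lies between the finger pads; the fingertips stand 22 mm ahead of it and the grasp point (between the pads) lies 3 mm ahead of it; z points along the fingers, y is the line along which they close (so a half turn about z gives the same grasp; the last joint's range is limited). The gripper opens to 87 mm and grips with 3 to 60 N. Pads are 19 mm wide; open, the fingers measure 117 mm over their backs; the gripper's body (75 mm by 190 mm) begins 51 mm behind the grasp point.
Start: joints at [-1.391, 0.527, 1.433, -0, 1.181, -0.178], TCP at [0.219, -0.585, 0.245] pointing down, gripper open.
Joint ranges: [-3.08, 3.08], [-0.75, 2.2], [0.22, 2.44], [-1.43, 4.57], [0, 2.65], [-2.85, 2.85]. Speed limits (rad/s): [2.79, 2.79, 3.14, 3.14, 3.14, 3.14].

## Interface

Orientations are given as a unit quaternion [x, y, z, w].
In Python, from rig import get_obs, camera, get_calibration, hand_in, cut_out gives the robot as it stands.
- The arm moves only by the shell command python3 -m inch 'ROWS' [OPENING] [FORCE]. ROWS is JSON, one flat list of numbers, 6 for each row, row after row: the shift along the tool's x, y, z scaled (see below), then the turn, a rotation vector about the tool's x, y, z scaled (see below). A call has 1 to 20 rows; each row is the pose to reach, as a shift and turn from the pose commanded when the call began, along the tool's axes at that moment; what a row does not reach only later rows make up. The controller multiplies each number of a shift by 0.08 m and each number of a turn by 90 degrees. A row lasts 1/12 s, in which the tool goes at most 41.7 mm and 7.16 degrees, less where a joint would pass 70% of its speed; a pose out of reach is approached as far as the arm can. A call with a number of a shift or a turn outside -1 to 1 is refused whole. A call with a gripper value outside its range is refused whole. OPENING is the finger opening in mm, from 0 to 87, set as the call begins (- or left out, the last holds). The fingers move at their own pace and stop on an object; FORCE is the grip in N (left out, the last holds). Time passes only in rows, so rows that repeat a pose let the fingers close. It gives the time, the measured TCP pose, the force, the opening and the grip force at its end, in the units of the state.
- get_obs(): the state, without advancing time (a new reading comes with each control period).
- camera(name): name is "scene" or "side" or "wrist"; returns the picture (420x560x3 uint8, red, green, blue); there is no depth.
- get_calibration(name): a dict with "vertical_fov" (degrees; the focal length in pixels is half the picture's height over the tangent of half this angle, whatever the lens; pixels are square), "cx", "cy" (the principal point, pixels), "T" (4x4, takes a point from camera to world coordinates). Camera axes: x right, y down, z forward; pixel columns grow to the right and rows downward; lengths in m; the calibration is good to about 2 mm. A picture is of the moment at which its call begins: read the wrist's pose just before it. get_calibration takes no time and is no camera call; for the wrist camera it gives the pose at the moment of the call.
- hand_in(): hands the job in; it is judged then, once.
Trained networks look in the newest picture that a camera, given by its name, has taken for a name from the list of things; names that differ only in an ending like _2 or _b are one class to them, and where a whole thing is asked for, a point or a joint stands for the part that bears it (a point fixed in the world has none). Each returns a list of dicts, best first, with "conf" (0 to 1); they miss things now and then, are a little off and sometimes report something else, mostly with a low value. They report only what shows in the picture. A call takes as long as a camera call.
- cut_out(camera, thing): "region" (420x560 bool, what is visible of it) and "bbox" ([left, top, right, bottom] in pixels, round what is visible of it).
The state is a dict: "time": time; "q": joint angles; "joint_velocities": joint speeds; "joint_torque": joint torques, N m; "position": TCP position; "tool_rot": TCP orientation; "ft_force": force on the tool from outside, world axes, zero at the start; "moment": the same for the moment, N m; "grip_width": finger opening in m; "grip_force": force on a finger pad.
Only numpy, scipy, OpenCV 4.12 (cv2) and the standard library are available. Lean on these libraries where they do the work, as an engineer would, in place of code of your own. Each camera call takes 0.05 s, during which the arm holds its last target. There are 200 camera calls.

## Working session

There is one attempt and no reset: what is moved stays moved. The work goes in short steps, Python scripts to look and compute and a shell command to move; the robot and the scene stay as the last step left them, time stands still between calls to the robot, and variables do not carry over. Pictures are saved under pics/ and viewed, at most 10 in all, crops included, and the job is handed in when it is done.

```bash
mkdir -p pics; ls
python3 - <<'E'
from rig import *
import cv2,numpy as np
print(get_obs())
a=camera("scene");b=camera("side")
cv2.imwrite("pics/a.png",a[:,:,::-1]);cv2.imwrite("pics/b.png",b[:,:,::-1])
for n in("scene","side","wrist"):
    print(n,get_calibration(n))
for n in("scene","side"):
    for t in("cap","rest","reader","knob_bar","jar"):
        r=cut_out(n,t)
        for d in r[:2]:
            ys,xs=np.nonzero(d["region"]);print(n,t,round(d["conf"],2),d["bbox"],xs.mean().round(1),ys.mean().round(1))
E
```

```text
pics
{'time': 0.0, 'q': array([-1.39147080e+00,  5.28495387e-01,  1.43390550e+00, -2.29475129e-06,
        1.18138245e+00, -1.78551769e-01]), 'joint_velocities': array([ 0.0006692 , -0.00067755, -0.00020844,  0.00105575, -0.00108279,
        0.000747  ]), 'joint_torque': array([ 8.50667675e-04, -4.40043139e+01, -1.76589167e+01,  6.33046031e-02,
        5.81518596e-02, -1.79606341e-04]), 'position': array([ 0.21880171, -0.58471726,  0.24355261]), 'tool_rot': array([ 9.84032484e-01,  1.77985590e-01, -1.48476017e-06, -1.09534290e-03]), 'ft_force': array([-0.43605947, -0.12474146,  0.06275456]), 'moment': array([-0.04610089,  0.04366501,  0.00628887]), 'grip_force': 0.0, 'grip_width': 0.0870048645956706}
scene {'vertical_fov': 45.33111586094903, 'cx': 287.82608277997014, 'cy': 209.65304595216446, 'T': array([[-0.59372986,  0.61400104, -0.5200842 ,  1.18158399],
       [ 0.80449735,  0.46612377, -0.36812042,  0.4988833 ],
       [ 0.01639729, -0.63697044, -0.77071381,  1.10862692],
       [ 0.        ,  0.        ,  0.        ,  1.        ]])}
side {'vertical_fov': 44.852564911756346, 'cx
[... 628 characters left out ...]
.        ]])}
scene cap 0.57 [170.8, 162.8, 192.4, 180.6] 181.8 173.1
scene rest 0.72 [161.9, 168.3, 201.5, 199.2] 178.8 184.5
scene reader 0.78 [234.0, 209.2, 372.1, 322.4] 302.4 262.9
scene reader 0.41 [192.1, 212.7, 209.9, 247.8] 200.5 230.8
scene knob_bar 0.76 [268.7, 224.5, 284.6, 248.7] 277.5 237.8
scene jar 0.78 [189.3, 215.2, 210.4, 246.3] 200.3 230.1
side rest 0.72 [273.0, 164.1, 300.3, 189.4] 283.7 177.5
side rest 0.41 [235.3, 176.0, 255.0, 199.4] 243.4 189.7
side reader 0.77 [192.1, 198.7, 280.2, 269.7] 237.2 235.5
side knob_bar 0.7 [239.7, 202.1, 255.5, 218.0] 246.1 209.0
side jar 0.56 [235.6, 177.7, 251.8, 202.4] 243.6 189.8
side jar 0.29 [313.9, 204.5, 336.3, 217.7] 323.8 211.9
```

```bash
cat > h.py <<'E'
from rig import *
import cv2,numpy as np
from scipy.spatial.transform import Rotation as R
def K(c):
    f=210/np.tan(np.radians(c["vertical_fov"]/2)); return f,c["cx"],c["cy"]
def ray(c,u,v,z):
    f,cx,cy=K(c);T=c["T"];d=T[:3,:3]@np.array([(u-cx)/f,(v-cy)/f,1]);o=T[:3,3]
    return o+d*(z-o[2])/d[2]
def proj(c,P):
    f,cx,cy=K(c);T=c["T"];p=(np.atleast_2d(P)-T[:3,3])@T[:3,:3]
    return p[:,:2]/p[:,2:]*f+[cx,cy]
def rel(pt,Rt):
    o=get_obs();R0=R.from_quat(o["tool_rot"]);return R0.inv().apply(np.array(pt)-o["position"])/0.08,(R0.inv()*Rt).as_rotvec()/(np.pi/2)
E
python3 - <<'E'
from h import *
s=get_calibration("scene");d=get_calibration("side")
for z,n,a,b in((.08,"knob",(277.5,237.8),(246.1,209)),(.037,"jar",(200.3,230.1),(243.6,189.8)),(.06,"reader",(302.4,262.9),(237,235)),(.03,"rest",(179,185),(284,177.5)),(.07,"cap",(182,173),(284,170))):
    print(n,ray(s,*a,z),ray(d,*b,z))
a=cv2.imread("pics/a.png");b=cv2.imread("pics/b.png")
m=np.vstack([cv2.resize(a[150:330,150:390],(800,600))[:,:]])
cv2.imwrite("pics/a2.png",m)
E
```

```text
knob [0.57779246 0.04169643 0.08      ] [0.57135462 0.04402554 0.08      ]
jar [ 0.6564344  -0.15684354  0.037     ] [ 0.65737629 -0.15510993  0.037     ]
reader [0.59038011 0.12903586 0.06      ] [0.55512474 0.16999254 0.06      ]
rest [ 0.56942843 -0.32140528  0.03      ] [ 0.5477671  -0.30713806  0.03      ]
cap [ 0.55377228 -0.31661466  0.07      ] [ 0.54296838 -0.2916474   0.07      ]
```

View pics/a.png

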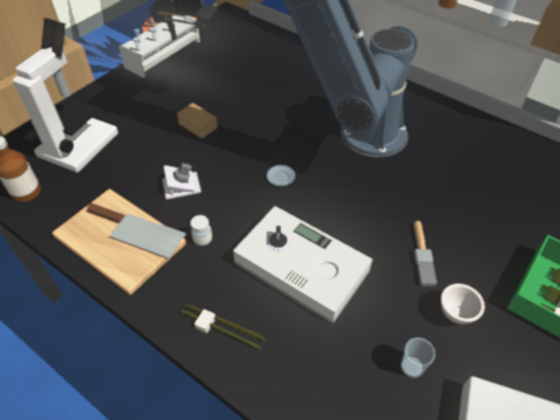

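View pics/a2.png

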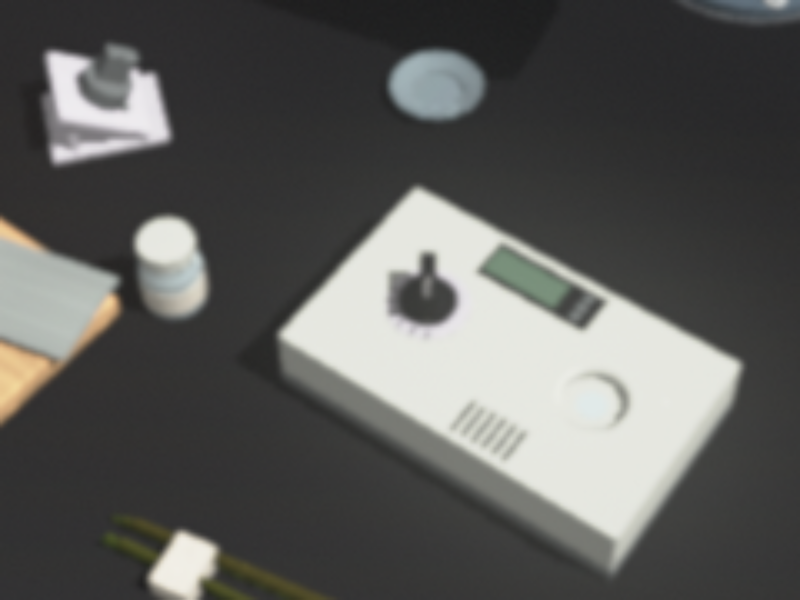

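Run:
```python
from h import *
s=get_calibration("scene")
p=[ray(s,150+u*.3,150+v*.3,.06)[:2] for u,v in((417,187),(742,367),(615,545),(282,336),(595,400))]
print(np.round(p,4)); 
from scipy.optimize import least_squares
obs=np.array(p[:4]);mod=np.array([[-.09,-.15],[-.09,.15],[.09,.15],[.09,-.15]])
def tf(x,m): c,s_=np.cos(x[2]),np.sin(x[2]); return m@np.array([[c,s_],[-s_,c]])+x[:2]
r=least_squares(lambda x:(tf(x,mod)-obs).ravel(),[.58,.12,0]);print(r.x,np.round(r.fun,4))
print("well,knob",tf(r.x,np.array([[0,.075],[0,-.075]])))
print(rel([.48,-.31,.25],R.from_euler("z",0)*R.from_quat([1,0,0,0])))
print(proj(s,[[.58,-.31,.05]]))
```

```text
[[ 0.4848 -0.037 ]
 [ 0.4774  0.2647]
 [ 0.6596  0.2693]
 [ 0.664  -0.0291]
 [ 0.5686  0.1925]]
[0.57145091 0.11700101 0.02362847] [ 0.0002  0.0019  0.0005  0.0001 -0.0017 -0.0002  0.001  -0.0018]
well,knob [[0.56967893 0.19198007]
 [0.57322288 0.04202194]]
(array([ 4.26220347, -2.08130217, -0.06795861]), array([ 2.42575221e-05, -1.39500849e-05,  2.27806162e-01]))
[[178.22185557 184.23743618]]
```

```bash
A=1; python3 -m inch '[0.42,-0.2,0,0,0,0, 0.85,-0.42,0,0,0,0, 0.85,-0.42,0,0,0,0]' && python3 -m inch '[0.42,-0.2,0,0,0,0, 0.85,-0.42,0,0,0,0, 0.85,-0.42,0,0,0,0]' && python3 -m inch '[0.42,-0.2,0,0,0,0, 0.85,-0.42,0,0,0,0, 0.85,-0.42,0,0,0,0]' && python3 -m inch '[0.42,-0.2,0,0,0,0, 0.85,-0.42,0,0,0,0, 0.85,-0.42,0,0,0,0]' && python3 -m inch '[0.42,-0.2,0,0,0,0.08, 0.85,-0.41,0,0,0,0.16, 0.85,-0.41,0,0,0,0.228, 0.85,-0.41,0,0,0,0.228, 0.85,-0.41,0,0,0,0.228]'
python3 - <<'E'
from h import *
o=get_obs();print(o["position"],o["tool_rot"],o["time"])
w=camera("wrist");cv2.imwrite("pics/w1.png",w[:,:,::-1])
c=get_calibration("wrist");print(c["T"])
for t in("cap","rest"):
    for d in cut_out("wrist",t)[:2]:
        ys,xs=np.nonzero(d["region"]);print(t,d["conf"],d["bbox"],xs.mean(),ys.mean())
E
```

```text
time: 0.85
position: [0.2742, -0.5244, 0.2442]
tool_rot: [0.984, 0.18, 0.001, -0.003]
ft_force: [-0.9, 0.2, -0.1]
grip_width: 0.0873
grip_force: 0.0
time: 1.1
position: [0.326, -0.4691, 0.2444]
tool_rot: [0.984, 0.18, 0.001, -0.003]
ft_force: [-1.1, -0.3, -0.5]
grip_width: 0.0872
grip_force: 0.0
time: 1.35
position: [0.3777, -0.4144, 0.2445]
tool_rot: [0.984, 0.18, 0.001, -0.002]
ft_force: [0.0, 0.3, -0.1]
grip_width: 0.0865
grip_force: 0.0
time: 1.6
position: [0.4296, -0.3597, 0.2446]
tool_rot: [0.984, 0.18, 0.001, -0.001]
ft_force: [-0.8, 0.2, -0.6]
grip_width: 0.087
grip_force: 0.0
time: 2.02
position: [0.4786, -0.3101, 0.2446]
tool_rot: [1.0, 0.002, -0.0, 0.0]
ft_force: [-0.3, -0.7, -0.3]
grip_width: 0.0872
grip_force: 0.0
[ 0.47862852 -0.31013153  0.24458695] [ 9.99997963e-01  1.97545038e-03 -2.33469635e-04  3.42609277e-04] 2.0167
[[ 3.58169714e-03 -9.54490248e-01 -2.98220620e-01  5.60433336e-01]
 [-9.99993561e-01 -3.48540744e-03 -8.54691629e-04 -3.10709364e-01]
 [-2.23625542e-04  2.98221761e-01 -9.54496585e-01  3.85190306e-01]
 [ 0.00000000e+00  0.00000000e+00  0.00000000e+00  1.00000000e+00]]
cap 0.61 [280.7, 94.9, 331.3, 156.8] 306.74686825053993 123.65917926565875
rest 0.87 [250.3, 47.1, 373.3, 172.8] 314.03884325804245 110.39442162902122
```

View pics/w1.png

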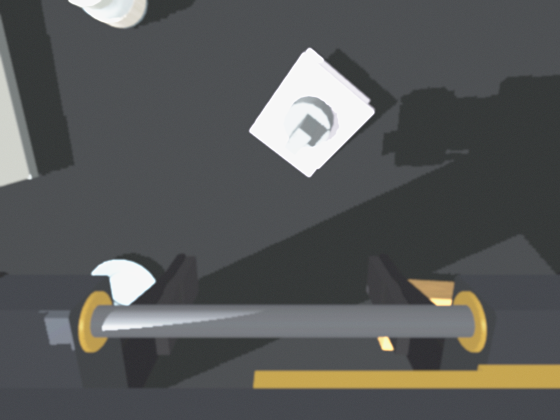

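Run:
```python
from h import *
from scipy.optimize import least_squares
c=get_calibration("wrist")
obs=np.array([[251,130],[310,176.],[312,48],[373.5,113]])
for x0 in(-.05,-.047):
    m=np.array([[x0,.04,0],[x0,-.04,0],[.05,.04,.056],[.05,-.04,.056]])
    f=lambda x:(proj(c,R.from_euler("z",x[2]).apply(m)+[x[0],x[1],0])-obs).ravel()
    r=least_squares(f,[.58,-.31,-.6]);print(r.x,np.round(r.fun,1))
x=r.x;Rr=R.from_euler("z",x[2])
Rc=Rr*R.from_euler("y",-30,degrees=True)
o=np.array([x[0],x[1],0])+Rr.apply([0.0,0,.0280])
print("cap origin",o, "proj tab base/top", proj(c,[o,o+Rc.apply([0,0,.02]),o+Rc.apply([0,0,.05])]))
# tool z=-cap z; tool y = -cap y, x=cap x  
Rt=Rc*R.from_quat([1,0,0,0])
for d in(.12,):
    g=o+Rc.apply([0,0,.042+.003+d]);print(d,g,Rt.as_matrix().round(2),rel(g,Rt))
w=cv2.imread("pics/w1.png")[30:190,215:415];cv2.imwrite("pics/w1c.png",cv2.resize(w,(750,600),interpolation=cv2.INTER_CUBIC))
```

```text
[ 0.54347183 -0.33657567 -0.68923368] [-3.6  3.7 -6.   4.3  1.  -1.4  6.7 -4.2]
[ 0.54266863 -0.33586283 -0.68918153] [-2.5  2.2 -4.9  3.   0.2 -0.4  5.8 -3.3]
cap origin [ 0.54266863 -0.33586283  0.028     ] proj tab base/top [[307.19197758 123.1723336 ]
 [301.52650821 132.51059261]
 [292.0547694  148.1226354 ]]
0.12 [ 0.47899787 -0.2834006   0.17089419] [[ 0.67 -0.64  0.39]
 [-0.55 -0.77 -0.32]
 [ 0.5   0.   -0.87]] (array([ 0.01252579, -0.34362732,  0.92052098]), array([-0.11460379,  0.3200428 ,  0.428595  ]))
```

View pics/w1c.png

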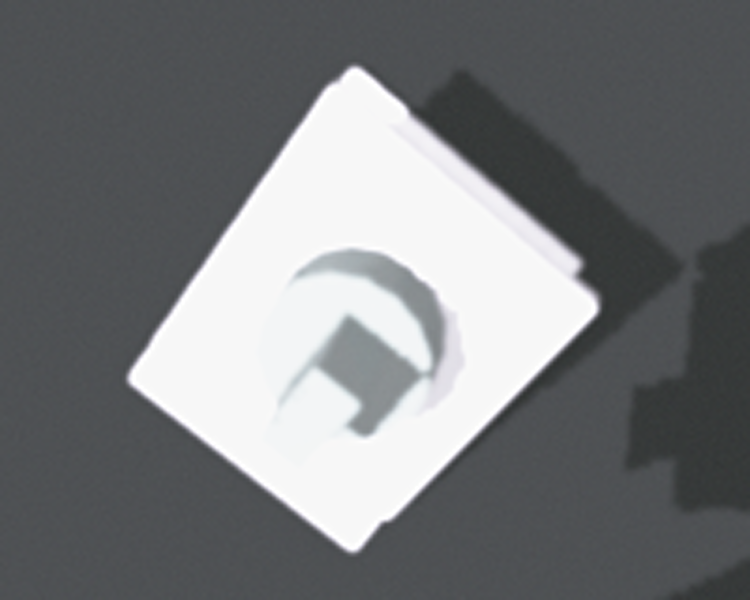

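```bash
python3 -m inch '[0,-0.1,0.2,-0.03,0.08,0.11, 0,-0.17,0.4,-0.06,0.16,0.215, 0.01,-0.25,0.6,-0.09,0.24,0.32, 0.01,-0.34,0.8,-0.115,0.32,0.43, 0.01,-0.34,0.8,-0.115,0.32,0.43, 0.01,-0.34,0.8,-0.115,0.32,0.43, 0.01,-0.34,0.8,-0.115,0.32,0.43, 0.01,-0.34,0.8,-0.115,0.32,0.43,0.01,-0.34,0.8,-0.115,0.32,0.43,0.01,-0.34,0.8,-0.115,0.32,0.43]' 50
python3 - <<'E'
from h import *
o=get_obs();print(R.from_quat(o["tool_rot"]).as_matrix().round(3),o["q"])
w=camera("wrist");cv2.imwrite("pics/w2.png",w[:,:,::-1])
c=get_calibration("wrist");np.save("w2T.npy",c["T"]);print(K(c))
x=np.array([0.54266863,-0.33586283,-0.68918153]);Rr=R.from_euler("z",x[2])
Rc=Rr*R.from_euler("y",-30,degrees=True);O=np.array([x[0],x[1],.028])
pts=[[0,0,0],[0,0,.02]]+[[a*.013,b*.007,z] for z in(.02,.05) for a in(-1,1) for b in(-1,1)]
print(proj(c,O+Rc.apply(pts)).round())
for t in("cap","rest"):
    for d in cut_out("wrist",t)[:2]:
        ys,xs=np.nonzero(d["region"]);print(t,d["conf"],d["bbox"],xs.mean(),ys.mean())
E
```

```text
time: 3.0
position: [0.4802, -0.284, 0.1811]
tool_rot: [0.909, -0.327, 0.244, 0.088]
ft_force: [0.4, -0.0, 0.4]
grip_width: 0.0504
grip_force: 0.0
[[ 0.668 -0.637  0.386]
 [-0.551 -0.771 -0.32 ]
 [ 0.501  0.001 -0.866]] [-0.74927112  0.44305207  2.03544851  0.204064    0.14214095  1.3174741 ]
(np.float64(350.9728414813026), 282.067806421185, 214.17233624149117)
[[282. 205.]
 [282. 212.]
 [290. 226.]
 [274. 226.]
 [290. 197.]
 [274. 197.]
 [291. 238.]
 [273. 238.]
 [291. 207.]
 [273. 207.]]
cap 0.89 [249.6, 173.0, 301.9, 226.6] 279.35071301247774 200.29367201426024
rest 0.57 [230.7, 147.2, 320.3, 255.7] 278.9712528604119 200.65031464530892
```

View pics/w2.png

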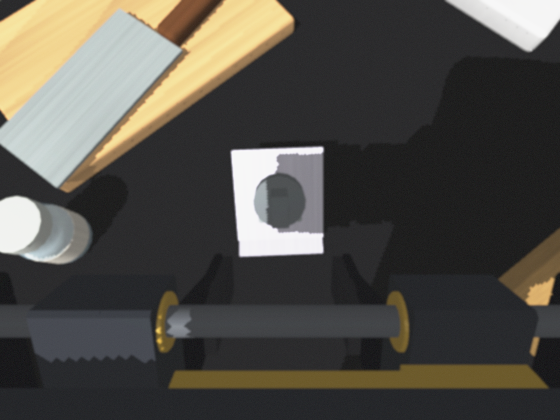

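Run:
```python
import cv2,numpy as np
w=cv2.imread("pics/w2.png")[140:265,205:355].astype(float)
w=255*(w/255)**.6
cv2.imwrite("pics/w2c.png",cv2.resize(w.astype(np.uint8),(720,600),interpolation=cv2.INTER_CUBIC))
```

```text
(no output)
```

View pics/w2c.png

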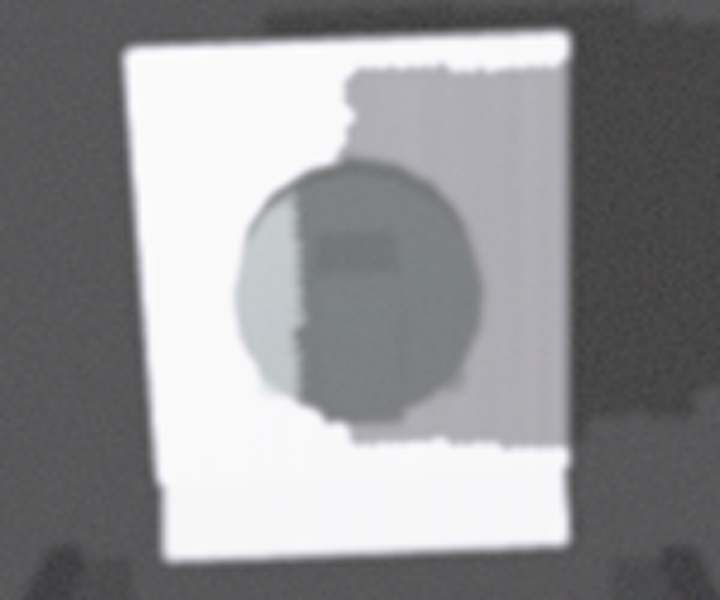

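Run:
```python
from h import *
from scipy.optimize import least_squares
c=get_calibration("wrist")
c["T"]=np.load("w2T.npy")
cr=lambda a:np.array(a,float)/4.8+[205,140]
tab=cr([[320,232],[398,232],[320,275],[398,275]]); pl=cr([[125,50],[571,34],[160,482],[569,468]])
def RT(x):
    return R.from_euler("z",x[3])*R.from_euler("y",-30,degrees=True)
def f(x):
    Rc=RT(x);O=x[:3]
    # image left = tool -y = cap +y
    t=proj(c,O+Rc.apply([[.013,.007,.02],[.013,-.007,.02],[.013,.007,.05],[.013,-.007,.05]]))-tab
    p=proj(c,O+Rc.apply([[x[4],.04,0],[x[4],-.04,0],[x[5],.04,0],[x[5],-.04,0]]))-pl
    ex=proj(c,O+Rc.apply([[0,.023,.02],[0,-.023,.02],[.023,0,.02]]))-cr([[238,285],[480,285],[359,160]])
    return np.r_[t.ravel(),p.ravel(),ex[:2,0],ex[2,1],(x[2]-.028)/.003]
r=least_squares(f,[.545,-.337,.028,-.66,.05,-.05]);print(r.x.round(4),r.fun.round(1))
x=r.x;Rc=RT(x);Rt=Rc*R.from_quat([1,0,0,0])
for d in(.05,0):print(d,rel(x[:3]+Rc.apply([0,0,.045+d]),Rt))
np.save("cap.npy",x)
```

```text
[ 0.5497 -0.3387  0.0323 -0.6523  0.0439 -0.0417] [-0.5 -0.2 -0.4 -0.8 -0.9 -0.4  0.9 -1.1  1.6 -0.1 -1.   0.   1.   0.1
 -0.7 -0.1 -1.2  1.3  3.   1.4]
0.05 (array([ 0.02367962, -0.00113364,  0.97712091]), array([ 0.0125893 , -0.0011475 , -0.02146399]))
0 (array([ 0.02234502, -0.01347101,  1.60199771]), array([ 0.0125893 , -0.0011475 , -0.02146399]))
```

```bash
python3 -m inch '[0.01,0,0.4,0.006,0,-0.01, 0.024,0,0.8,0.012,0,-0.021, 0.024,0,0.98,0.012,0,-0.021, 0.024,0,0.98,0.012,0,-0.021]' 40
python3 - <<'E'
from h import *
x=np.load("cap.npy");Rc=R.from_euler("z",x[3])*R.from_euler("y",-30,degrees=True);Rt=Rc*R.from_quat([1,0,0,0])
print(rel(x[:3]+Rc.apply([0,0,.045]),Rt))
w=camera("wrist");c=get_calibration("wrist")
P=proj(c,x[:3]+Rc.apply([[.013,.007,.02],[.013,-.007,.02],[.013,.007,.05],[.013,-.007,.05],[-.013,.007,.05],[-.013,-.007,.05]]));print(P.round(1))
for p in P: cv2.circle(w,tuple(int(round(v*8)) for v in p),6,(255,0,0),-1,cv2.LINE_AA,3)
w=w[110:290,160:400].astype(float);w=255*(w/255)**.6
cv2.imwrite("pics/w3c.png",cv2.resize(w[:,:,::-1].astype(np.uint8),(800,600),interpolation=cv2.INTER_CUBIC))
E
```

```text
time: 3.48
position: [0.5077, -0.3023, 0.1308]
tool_rot: [0.914, -0.312, 0.248, 0.08]
ft_force: [0.1, 0.5, -0.3]
grip_width: 0.0407
grip_force: 0.0
(array([-0.01868465,  0.04685118,  0.85024353]), array([-0.00332944, -0.0027234 , -0.00409656]))
[[276.6 211.9]
 [296.9 211.8]
 [275.6 226.1]
 [298.5 226.1]
 [276.  265.1]
 [298.2 265. ]]
```

View pics/w3c.png

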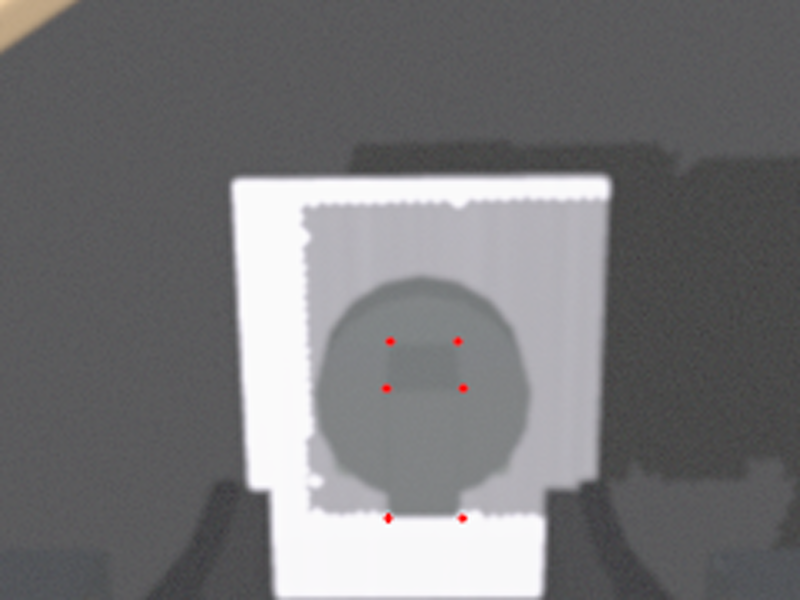

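```bash
python3 -m inch '[0,0,0,0,0,0,0,0,0.1,0,0,0,0,0,0.2,0,0,0,0,0,0.2,0,0,0,0,0,0.2,0,0,0]'
python3 - <<'E'
from h import *
x=np.load("cap.npy");Rc=R.from_euler("z",x[3])*R.from_euler("y",-30,degrees=True);Rt=Rc*R.from_quat([1,0,0,0])
print(rel(x[:3]+Rc.apply([0,0,.045]),Rt))
E
```

```text
time: 3.95
position: [0.5132, -0.306, 0.1176]
tool_rot: [0.914, -0.312, 0.248, 0.08]
ft_force: [0.2, -0.4, -0.3]
grip_width: 0.0399
grip_force: 0.0
(array([-0.00590171,  0.05076693,  0.66580519]), array([-0.003363  , -0.00208524, -0.00466178]))
```

```bash
python3 -m inch '[0,0.05,0.2,0,0,0,-0.005,0.05,0.4,0,0,-0.004,-0.005,0.05,0.55,0,0,-0.004,-0.005,0.05,0.65,0,0,-0.004,-0.005,0.05,0.65,0,0,-0.004]'
python3 - <<'E'
from h import *
x=np.load("cap.npy");Rc=R.from_euler("z",x[3])*R.from_euler("y",-30,degrees=True);Rt=Rc*R.from_quat([1,0,0,0])
print(rel(x[:3]+Rc.apply([0,0,.045]),Rt))
E
python3 -m inch '[0,0,0,0,0,0,0,0,0,0,0,0,0,0,0,0,0,0,0,0,0,0,0,0,0,0,0,0,0,0,0,0,0,0,0,0,0,0,0,0,0,0,0,0,0,0,0,0]' 0 20
```

```text
time: 4.37
position: [0.5302, -0.3229, 0.0774]
tool_rot: [0.915, -0.309, 0.248, 0.08]
ft_force: [-0.4, -0.3, 0.8]
grip_width: 0.04
grip_force: 0.0
(array([-0.01052657,  0.00883566,  0.08177558]), array([-0.00447703, -0.00286301, -0.00055117]))
time: 5.03
position: [0.5298, -0.3226, 0.0773]
tool_rot: [0.915, -0.309, 0.248, 0.08]
ft_force: [-2.7, 2.5, 5.9]
grip_width: 0.014
grip_force: 20.0
```

```bash
python3 -m inch '[0,0,-0.2,0,0,0,0,0,-0.5,0,0,0,0,0,-0.9,0,0,0,0,0,-0.9,0,0,0,0,0,-0.9,0,0,0]'
python3 - <<'E'
from h import *
s=np.pi
o=get_obs();print(o["q"])
w=camera("side");r=cut_out("side","cap");print([ (d["conf"],d["bbox"]) for d in r])
# upright, keep yaw of tool x heading
M=R.from_quat(o["tool_rot"]).as_matrix();h=np.arctan2(M[1,0],M[0,0]);print("yaw",h)
Rt=R.from_euler("z",h)*R.from_quat([1,0,0,0])
print(rel([.50,-.28,.19],Rt))
E
```

```text
time: 5.45
position: [0.5101, -0.3054, 0.1233]
tool_rot: [0.915, -0.308, 0.25, 0.077]
ft_force: [0.5, 0.5, -0.4]
grip_width: 0.0138
grip_force: 20.0
[-0.76133044  0.59480668  1.99319291  1.17813326  0.07577714  0.30097716]
[]
yaw -0.6541898638183667
(array([ 0.16348071, -0.18766859, -0.85710509]), array([-0.00960447, -0.33744369,  0.00396995]))
```

```bash
python3 -m inch '[0.05,-0.05,-0.3,-0.002,-0.08,0.001,0.1,-0.1,-0.6,-0.005,-0.16,0.002,0.16,-0.19,-0.85,-0.007,-0.24,0.003,0.16,-0.19,-0.85,-0.0096,-0.337,0.004,0.16,-0.19,-0.85,-0.0096,-0.337,0.004,0.16,-0.19,-0.85,-0.0096,-0.337,0.004,0.16,-0.19,-0.85,-0.0096,-0.337,0.004]'
python3 - <<'E'
from h import *
Rt=R.from_quat([1,0,0,0]);print(rel([.5,-.28,.19],Rt))
print(get_obs()["q"])
E
```

```text
time: 6.13
position: [0.4994, -0.2802, 0.1906]
tool_rot: [0.947, -0.317, 0.053, 0.003]
ft_force: [1.3, -0.2, -0.4]
grip_width: 0.014
grip_force: 20.0
(array([ 0.00295996, -0.00635924,  0.00825527]), array([ 0.00390956, -0.06894433, -0.4111726 ]))
[-0.72455473  0.49254933  1.69578869  0.04772257  0.85345081  1.4631513 ]
```

```bash
python3 -m inch '[0,0,0,0.001,-0.02,-0.08,0,0,0,0.002,-0.04,-0.16,0,0,0,0.004,-0.06,-0.24,0,0,0,0.004,-0.07,-0.33,0,0,0,0.004,-0.07,-0.41,0,0,0,0.004,-0.07,-0.41,0,0,0,0.004,-0.07,-0.41,0,0,0,0.004,-0.07,-0.41]'
python3 - <<'E'
from h import *
Rt=R.from_quat([1,0,0,0]);print(rel([.57,.192,.19],Rt))
E
```

```text
time: 6.8
position: [0.5009, -0.2795, 0.1878]
tool_rot: [1.0, -0.0, 0.001, -0.001]
ft_force: [-0.1, 0.1, 0.3]
grip_width: 0.0137
grip_force: 20.0
(array([ 0.86051978, -5.89493197, -0.0142083 ]), array([-0.00125844, -0.00159233, -0.00039139]))
```

```bash
python3 -m inch '[0,-0.4,0,0,0,0,0,-0.9,0,0,0,0,0,-1,0,0,0,0]' >/dev/null; python3 -m inch '[0,-0.5,0,0,0,0,0,-1,0,0,0,0,0,-1,0,0,0,0]' >/dev/null;python3 -m inch '[0,-0.5,0,0,0,0,0,-1,0,0,0,0,0,-1,0,0,0,0]'>/dev/null;python3 -m inch '[0,-0.5,0,0,0,0,0,-1,0,0,0,0,0,-1,0,0,0,0]'>/dev/null;python3 -m inch '[0,-0.4,0,0,0,0,0,-0.8,0,0,0,0,0,-0.9,0,0,0,0,0,-0.9,0,0,0,0,0,-0.9,0,0,0,0]'
python3 - <<'E'
from h import *
c=get_calibration("wrist");w=camera("wrist");cv2.imwrite("pics/w4.png",w[:,:,::-1]);np.save("w4T.npy",c["T"])
print(proj(c,[[.5697,.192,.06],[.5732,.042,.066],[.5697,.192,.05]]))
print([d["bbox"] for d in cut_out("wrist","cap")])
v=w.astype(float);v=255*(v/255)**.7
cv2.imwrite("pics/w4b.png",cv2.resize(v[:,:,::-1].astype(np.uint8),(800,600),interpolation=cv2.INTER_CUBIC))
E
```

```text
time: 8.22
position: [0.5009, 0.1114, 0.1879]
tool_rot: [1.0, 0.0, 0.001, 0.001]
ft_force: [0.0, -0.3, -0.6]
grip_width: 0.0141
grip_force: 20.0
[[172.96272488 123.39659785]
 [377.55087785 119.18262698]
 [176.81670718 122.75431781]]
[[239.1, 215.4, 322.6, 303.5], [52.0, 3.6, 497.9, 242.1]]
```

View pics/w4b.png

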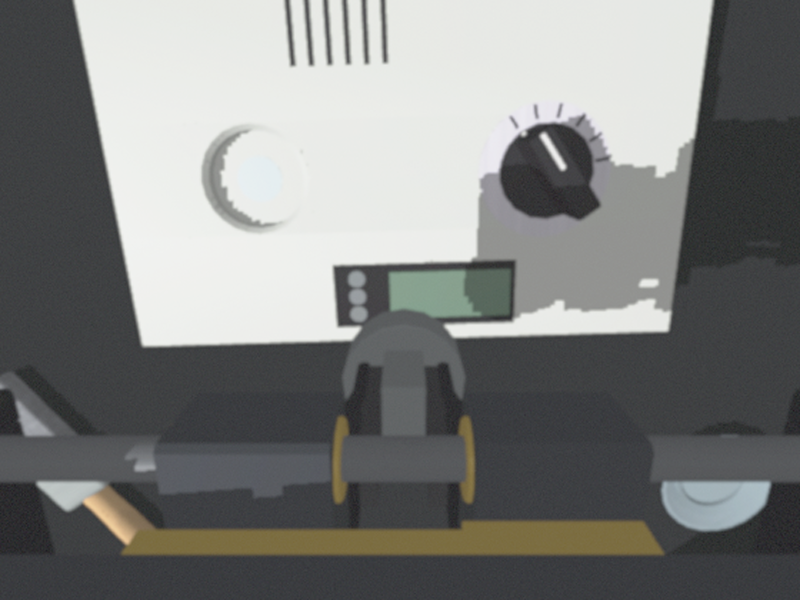

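Run:
```python
from h import *
from scipy.optimize import least_squares
c=get_calibration("wrist");c["T"]=np.load("w4T.npy")
s=1.42857;P=lambda a:(np.array(a,float)+.5)/s-.5
W=np.array([ray(c,*P(p),.06)[:2] for p in [(140,347),(668,332),(77,0),(714,0),(202,175),(256,123),(258,232)]])
print(W.round(4))
def loc(x,p): return R.from_euler("z",-x[2]).apply(np.c_[p-x[:2],np.zeros(len(p))])[:,:2]
def f(x):
    q=loc(x,W);return np.r_[q[0]-[-.09,.15],q[1]-[-.09,-.15],q[2,1]-.15,q[3,1]+.15, np.linalg.norm(q[4:]-[0,.075],axis=1)-.028]
r=least_squares(f,[.571,.117,.02]);print(r.x,r.fun.round(4))
x=r.x;w=R.from_euler("z",x[2]).apply([[0,.075,0],[0,-.075,0]])[:,:2]+x[:2];print("well knob",w)
# knob disc: extents cols 500..594 rows 123..218 at z .066
k=[ray(c,*P(p),.066)[:2] for p in[(500,170),(594,170),(547,122),(545,218)]];print(np.round(k,4))
print("index line",ray(c,*P((544,134)),.098)[:2],ray(c,*P((563,170)),.098)[:2])
# cap in tool, tool frame offset
o=get_obs();Rt=R.from_quat(o["tool_rot"])
obs=P([[383,350],[424,350],[343,378],[466,378],[404.5,310]])
def g(y):
    A=lambda p:o["position"]+Rt.apply(np.array(p)*[1,-1,-1]+[y[0],y[1],y[2]])  # cap frame x=tool x,y=-y,z=-z
    e=proj(c,A([[.013,.007,.02],[.013,-.007,.02],[0,.023,.02],[0,-.023,.02],[.023,0,.02]]))-obs
    return np.r_[e[:2].ravel(),e[2:4,0],e[4,1]]
r2=least_squares(g,[0,0,.048]);print("cap in tool",r2.x.round(4),r2.fun.round(1))
np.save("reader.npy",np.r_[x,r2.x])
```

```text
[[ 0.4745  0.2624]
 [ 0.4841 -0.0402]
 [ 0.6503  0.265 ]
 [ 0.6508 -0.0355]
 [ 0.5704  0.2154]
 [ 0.5958  0.1853]
 [ 0.5408  0.1889]]
[0.56982387 0.1129466  0.02672097] [-0.0013  0.0019  0.0002 -0.0008 -0.0001 -0.0006 -0.0004  0.0001 -0.001 ]
well knob [[0.56782003 0.18791983]
 [0.5718277  0.03797338]]
[[0.5734 0.062 ]
 [0.5735 0.0145]
 [0.5963 0.0402]
 [0.5493 0.0372]]
index line [0.5897021 0.0497614] [0.57458005 0.04002903]
cap in tool [ 0.0028 -0.0003  0.0445] [ 0.9 -3.2 -0.1 -3.1 -1.9  1.1  6.1]
```

Run:
```python
from h import *
from scipy.optimize import least_squares
c=get_calibration("wrist");c["T"]=np.load("w4T.npy")
s=1.42857;P=lambda a:(np.array(a,float)+.5)/s-.5
o=get_obs();Rt=R.from_quat(o["tool_rot"])
obs=P([[383,350],[425,350],[404.5,310]])
def A(y,p): return o["position"]+Rt.apply(np.array(p)*[1,-1,-1]+y)
def g(y):
    e=proj(c,A(y,[[.013,.007,.02],[.013,-.007,.02],[.023,0,0]]))-obs
    return e.ravel()
for z in(.0445,.048,.0515):
    r2=least_squares(lambda y:g([y[0],y[1],z]),[0,0]);print(z,r2.x.round(4),r2.fun.round(1))
    y=[*r2.x,z];q=proj(c,A(y,[[.023,0,.02],[0,.023,.02],[0,-.023,.02],[.013,0,.05]]))*s;print(q.round())
v=cv2.imread("pics/w4.png")[205:260,225:340].astype(float);v=255*(v/255)**.5
cv2.imwrite("pics/w4c.png",cv2.resize(v.astype(np.uint8),(800,383),interpolation=cv2.INTER_CUBIC))
```

```text
0.0445 [ 0.0007 -0.0002] [ 1.   0.8 -0.8  0.9 -0.2 -1.8]
[[404. 324.]
 [340. 384.]
 [467. 384.]
 [404. 390.]]
0.048 [-0.0006 -0.0002] [ 1.3  0.6 -1.1  0.7 -0.2 -1.4]
[[404. 325.]
 [342. 383.]
 [466. 384.]
 [404. 388.]]
0.0515 [-0.002  -0.0002] [ 1.5  0.4 -1.4  0.5 -0.2 -1. ]
[[404. 325.]
 [343. 382.]
 [465. 383.]
 [404. 387.]]
```

View pics/w4c.png

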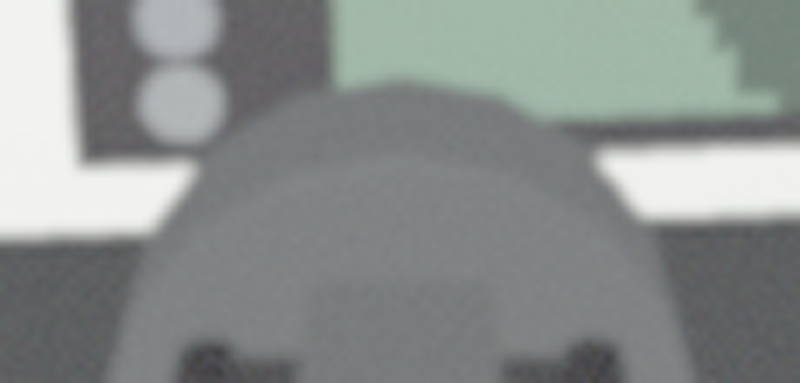

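```bash
python3 -m inch '[0.4,-0.4,0,0,0,0,0.8,-0.8,0,0,0,0,0.8,-0.95,0,0,0,0,0.8,-0.95,0.3,0,0,0,0.8,-0.95,0.6,0,0,0,0.8,-0.95,0.6,0,0,0,0.8,-0.95,0.6,0,0,0]'
python3 - <<'E'
from h import *
print(rel([.567,.1877,.115],R.from_quat([1,0,0,0])))
E
```

```text
time: 8.9
position: [0.564, 0.1861, 0.1389]
tool_rot: [1.0, -0.001, -0.001, 0.001]
ft_force: [-0.7, 0.4, 1.1]
grip_width: 0.0136
grip_force: 20.0
(array([ 0.03777856, -0.02044038,  0.29851235]), array([ 0.00112069,  0.0015118 , -0.00152711]))
```

```bash
python3 -m inch '[0.04,-0.02,0.1,0,0,0,0.04,-0.02,0.2,0,0,0,0.04,-0.02,0.25,0,0,0,0.04,-0.02,0.25,0,0,0,0.04,-0.02,0.25,0,0,0]'
python3 - <<'E'
from h import *
print(get_obs()["position"]);c=get_calibration("wrist");w=camera("wrist")
x=np.load("reader.npy");t=np.linspace(0,2*np.pi,40)
for r,z,col in((.028,.06,(255,0,0)),(.025,.05,(0,160,0))):
    p=proj(c,np.c_[.5678+r*np.cos(t),.1879+r*np.sin(t),0*t+z])
    for q in p: cv2.circle(w,tuple(int(round(v*8)) for v in q),3,col,-1,cv2.LINE_AA,3)
v=w[150:270,200:360].astype(float);v=255*(v/255)**.6
cv2.imwrite("pics/w5.png",cv2.resize(v[:,:,::-1].astype(np.uint8),(800,600),interpolation=cv2.INTER_CUBIC))
E
```

```text
time: 9.32
position: [0.568, 0.189, 0.1201]
tool_rot: [1.0, -0.0, 0.001, 0.001]
ft_force: [0.1, 0.3, -0.0]
grip_width: 0.0133
grip_force: 20.0
[0.56803106 0.18904006 0.120129  ]
```

View pics/w5.png

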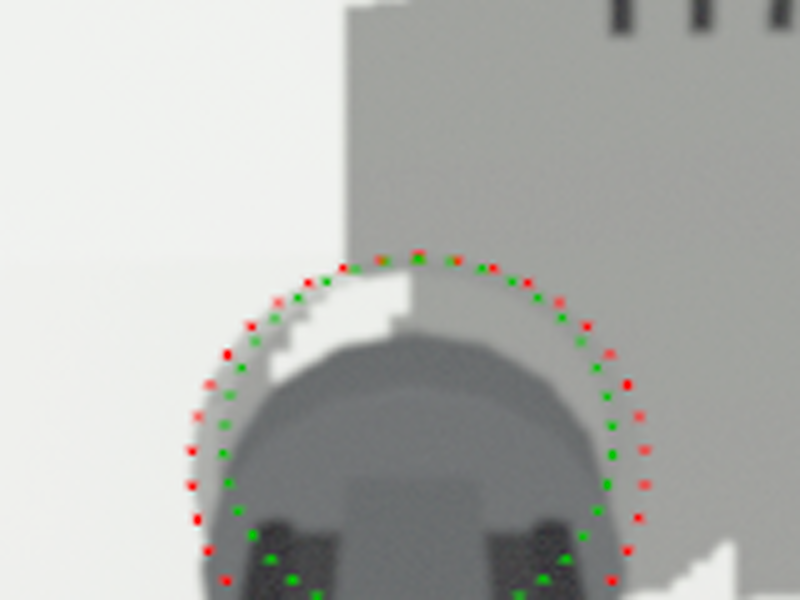

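```bash
python3 -m inch '[-0.012,0.01,0.08,0,0,0,-0.012,0.01,0.16,0,0,0,-0.012,0.01,0.16,0,0,0]'; python3 -m inch '[0,0,0.03,0,0,0,0,0,0.06,0,0,0,0,0,0.06,0,0,0]';python3 -m inch '[0,0,0.03,0,0,0,0,0,0.06,0,0,0,0,0,0.06,0,0,0]'
```

```text
time: 9.62
position: [0.5664, 0.1882, 0.1061]
tool_rot: [1.0, -0.0, -0.0, 0.001]
ft_force: [0.0, 0.3, -1.0]
grip_width: 0.0137
grip_force: 20.0
time: 9.87
position: [0.5668, 0.1883, 0.1019]
tool_rot: [1.0, -0.0, 0.0, 0.001]
ft_force: [-0.8, -0.4, -1.3]
grip_width: 0.014
grip_force: 20.0
time: 10.12
position: [0.5674, 0.1883, 0.0993]
tool_rot: [1.0, -0.0, 0.001, 0.001]
ft_force: [-1.8, -1.2, 9.1]
grip_width: 0.0139
grip_force: 20.0
```

```bash
python3 -m inch '[0,0,0.02,0,0,0,0,0,0.02,0,0,0,0,0,0.02,0,0,0]'; python3 -m inch '[0.015,0,0.02,0,0,0,0.015,0,0.02,0,0,0]'; python3 -m inch '[-0.03,0,0,0,0,0,-0.03,0,0,0,0,0]'
```

```text
time: 10.37
position: [0.5675, 0.1883, 0.0992]
tool_rot: [1.0, -0.0, 0.002, 0.001]
ft_force: [-5.4, -1.1, 17.1]
grip_width: 0.014
grip_force: 20.0
time: 10.53
position: [0.5681, 0.1883, 0.0983]
tool_rot: [1.0, -0.0, 0.001, 0.001]
ft_force: [-7.6, -1.0, 22.3]
grip_width: 0.014
grip_force: 20.0
time: 10.7
position: [0.5679, 0.1883, 0.0984]
tool_rot: [1.0, -0.0, 0.004, 0.001]
ft_force: [-1.2, -2.0, 19.4]
grip_width: 0.0138
grip_force: 20.0
```

```bash
python3 -m inch '[0,0,-0.04,0,0,0,0,0,-0.04,0,0,0,0,0,-0.04,0,0,0]';python3 -m inch '[0,0,0,0,0,0,0,0,0,0,0,0,0,0,0,0,0,0,0,0,0,0,0,0]' 35;  python3 -m inch '[0,0,-0.2,0,0,0,0,0,-0.4,0,0,0,0,0,-0.7,0,0,0,0,0,-0.7,0,0,0,0,0,-0.7,0,0,0,0,0,-0.7,0,0,0]'
python3 - <<'E'
from h import *
c=get_calibration("wrist");w=camera("wrist");cv2.imwrite("pics/w6.png",w[:,:,::-1]);np.save("w6T.npy",c["T"])
t=np.linspace(0,2*np.pi,60)
C=[.5678,.1879]
P=lambda r,z:proj(c,np.c_[C[0]+r*np.cos(t),C[1]+r*np.sin(t),0*t+z])
for d in cut_out("wrist","cap")[:1]:
    print(d["conf"],d["bbox"]);ys,xs=np.nonzero(d["region"]);print(xs.mean(),ys.mean())
for z in(.07,.073,.076):q=P(.023,z);print(z,q.min(0).round(1),q.max(0).round(1),proj(c,[[C[0],C[1],z]]).round(1))
q=P(.028,.06);print("ring",q.min(0),q.max(0))
E
```

```text
time: 10.95
position: [0.5668, 0.1883, 0.0984]
tool_rot: [1.0, -0.0, 0.002, 0.001]
ft_force: [0.2, 0.4, 6.1]
grip_width: 0.0141
grip_force: 20.0
time: 11.28
position: [0.5654, 0.1883, 0.097]
tool_rot: [1.0, -0.0, 0.0, 0.001]
ft_force: [0.3, 0.3, 0.1]
grip_width: 0.0312
grip_force: 0.0
time: 11.78
position: [0.5652, 0.1883, 0.153]
tool_rot: [1.0, -0.0, 0.0, 0.001]
ft_force: [-0.5, -0.5, -0.8]
grip_width: 0.0346
grip_force: 0.0
0.07 [248.  194.9] [316.  259.1] [[282.  227.9]]
0.073 [247.6 196. ] [316.5 260.9] [[282.  229.5]]
0.076 [247.2 197.2] [316.9 262.8] [[282.1 231. ]]
ring [242.23108964 184.14430332] [321.8454216  259.61574101]
```

```bash
python3 -m inch '[0.02,0,0,0,0,0,0.03,0,0.1,0,0,0,0.03,0,0.2,0,0,0,0.03,0,0.3,0,0,0,0.03,0,0.3,0,0,0,0.03,0,0.3,0,0,0]' 0 20; python3 -m inch '[0,0,0.03,0,0,0,0,0,0.05,0,0,0,0,0,0.05,0,0,0]'; python3 -m inch '[0,0,0.03,0,0,0,0,0,0.05,0,0,0,0,0,0.05,0,0,0]'; python3 -m inch '[0,0,0.03,0,0,0,0,0,0.05,0,0,0,0,0,0.05,0,0,0]'
```

```text
time: 12.38
position: [0.5675, 0.1882, 0.1284]
tool_rot: [1.0, -0.0, -0.001, 0.001]
ft_force: [0.1, -0.1, 0.4]
grip_width: 0.0045
grip_force: 0.0
time: 12.63
position: [0.5683, 0.1884, 0.1256]
tool_rot: [1.0, -0.0, 0.001, 0.001]
ft_force: [-0.2, 0.2, -0.0]
grip_width: 0.0005
grip_force: 0.0
time: 12.88
position: [0.5686, 0.1884, 0.1224]
tool_rot: [1.0, -0.0, 0.001, 0.001]
ft_force: [-2.2, 0.4, 4.1]
grip_width: 0.0003
grip_force: 1.9
time: 13.13
position: [0.5688, 0.1884, 0.1223]
tool_rot: [1.0, -0.0, 0.002, 0.001]
ft_force: [-6.6, -1.4, 25.1]
grip_width: 0.0003
grip_force: 12.6
```

```bash
python3 -m inch '[0,0,-0.3,0,0,0,0,0,-0.7,0,0,0,0,0,-0.9,0,0,0,0,0,-0.9,0,0,0]' 45 >/dev/null; python3 -m inch '[0,0.4,0,0,0,0,0,0.9,0,0,0,0,0,1,0,0,0,0]'>/dev/null; python3 -m inch '[0,0.4,0,0,0,-0.08,0,0.87,0,0,0,-0.16,0,0.87,0,0,0,-0.24,0,0.87,0,0,0,-0.32,0,0.87,0,0,0,-0.395,0,0.87,0,0,0,-0.395,0,0.87,0,0,0,-0.395,0,0.87,0,0,0,-0.395]'
python3 - <<'E'
from h import *
Rt=R.from_euler("z",.622)*R.from_quat([1,0,0,0])
print(rel([.572,.038,.089+.003],Rt));print(get_obs()["q"])
c=get_calibration("wrist");w=camera("wrist");cv2.imwrite("pics/w7.png",w[:,:,::-1]);np.save("w7T.npy",c["T"])
for d in cut_out("wrist","knob_bar")[:1]:
    m=d["region"].astype(np.uint8);print(d["conf"],d["bbox"])
b=R.from_euler("z",.622).apply([[a,e,0] for a in(-.022,.022) for e in(-.0065,.0065)])+[.572,.038,.098]
print(proj(c,b).round(1))
# white index line & dark pixels
g=w.mean(2);t=np.linspace(0,2*np.pi,60);q=proj(c,np.c_[.572+.024*np.cos(t),.038+.024*np.sin(t),0*t+.066]);print("disc",q.min(0),q.max(0))
y0,x0=q.min(0)[1],q.min(0)[0]
sub=g[140:290:6,215:350:5].astype(int)
print("\n".join(" ".join("%3d"%v for v in r) for r in sub))
E
```

```text
time: 14.38
position: [0.5678, 0.0391, 0.1893]
tool_rot: [0.953, 0.304, 0.0, 0.001]
ft_force: [0.2, -0.2, -0.4]
grip_width: 0.0451
grip_force: 0.0
(array([0.03461492, 0.04007938, 1.21582466]), array([ 6.97105795e-04,  2.68486005e-05, -3.07169751e-03]))
[-1.27102602e-01  5.23219497e-01  1.63025423e+00 -9.97265363e-04
  9.87406359e-01  8.27067790e-01]
0.97 [257.5, 180.6, 318.1, 250.7]
[[295.5 252.6]
 [277.3 252.6]
 [296.  192.8]
 [276.8 192.9]]
disc [255.33771088 180.31024826] [316.46369078 238.90133639]
226 225 225 225 225 225 225 227 227 226 226 226 226 225 224 224 224 223 223 223 223 223 222 223 222 223 222
225 225 226 225 225 225 225 224 224 226 227 226 226 225 225 225 224 224 223 223 223 222 222 223 222 223 223
225 225 225 225 225 224 225 224 224 224 225 226 226 226 225 225 225 224 223 223 223 223 223 222 222 222 222
225 225 225 225 225 225 225 225 224 224 223 224 225 226 226 225 224 224 223 223 223 223 223 222 222 222 223
225 224 224 224 225 225 223 224 225 224 224 224 224 224 222 225 224 224 223 224 224 222 223 222 222 222 223
224 224 224 225 224 225 224 224 224 225 219 225 225 
[... 1407 characters left out ...]
  39  39 108 221 221 222 221 221 204 113 113 114 113
114  76  55 101 150 223 224 223 223 223 223 222 222 224 223 222 223 221 221 221 221 221 202 112 112  50  96
110  27  21  28  31 223 224 224 223 224 223 223 223 223 222 222 222 221 222 220 221 220 194  28  29  23  27
 59  26  28  29  30 223 223 223 223 224 223 222 222 222 222 222 222 222 221 221 220 221 189  27  27  26  21
 23  25  28  28  28 224 223 223 222 223 223 222 222 222 222 222 222 222 221 221 221 221 194  28  30  28  20
 21  26  31  31  21 220 223 223 223 223 223 222 222 222 222 222 221 221 221 221 221 221 134  25  33  32  24
 25  31  26  30  28 218 222 223 223 222 222 221 221 222 221 221 221 221 221 220 221 221 171  27  45  33  32
```

```bash
python3 -m inch '[0.02,0.02,0.3,0,0,-0.003,0.045,0.046,0.6,0,0,-0.003,0.045,0.046,0.8,0,0,-0.003,0.045,0.046,0.8,0,0,-0.003]'>/dev/null;  python3 -m inch '[0,0,0.2,0,0,0,0,0,0.35,0,0,0,0,0,0.37,0,0,0,0,0,0.37,0,0,0,0,0,0.37,0,0,0]' 35
python3 - <<'E'
from h import *
Rt=R.from_euler("z",.622)*R.from_quat([1,0,0,0])
print(rel([.572,.038,.092],Rt))
c=get_calibration("wrist");w=camera("wrist");g=w.mean(2)
b=R.from_euler("z",.622).apply([[a,e,0] for a in(-.022,.022) for e in(-.0065,.0065)])+[.572,.038,.098]
print(proj(c,b).round(1))
print([(d["conf"],d["bbox"]) for d in cut_out("wrist","knob_bar")[:1]])
E
```

```text
time: 15.23
position: [0.574, 0.0379, 0.0972]
tool_rot: [0.952, 0.307, 0.001, 0.001]
ft_force: [-0.3, -0.0, 0.1]
grip_width: 0.035
grip_force: 0.0
(array([-0.01896215, -0.01593376,  0.06508562]), array([ 0.0018354 , -0.00109017,  0.00143854]))
[[292.6 339.9]
 [265.  339.8]
 [293.9 253.5]
 [263.8 253.4]]
[(0.69, [237.6, 223.3, 322.5, 303.5])]
```

```bash
python3 -m inch '[-0.01,-0.006,0.05,0,0,0,-0.01,-0.006,0.05,0,0,0,-0.01,-0.006,0.05,0,0,0]' 35 >/dev/null;  python3 -m inch '[0,0,0,0,0,0,0,0,0,0,0,0,0,0,0,0,0,0,0,0,0,0,0,0,0,0,0,0,0,0,0,0,0,0,0,0]' 0 35; python3 -m inch '[0,0,0,0,0,0.02,0,0,0,0,0,0.04,0,0,0,0,0,0.06,0,0,0,0,0,0.06]'
python3 - <<'E'
from h import *
o=get_obs();M=R.from_quat(o["tool_rot"]).as_matrix();print(np.arctan2(M[1,0],M[0,0]),o["moment"])
E
```

```text
time: 16.08
position: [0.5722, 0.038, 0.0923]
tool_rot: [0.952, 0.307, 0.0, 0.001]
ft_force: [0.2, 0.6, 0.5]
grip_width: 0.0125
grip_force: 35.0
time: 16.42
position: [0.5722, 0.0381, 0.0923]
tool_rot: [0.965, 0.262, 0.0, 0.0]
ft_force: [-0.8, 2.9, 0.9]
grip_width: 0.0127
grip_force: 35.0
0.5296902598783257 [0.3219771  0.05672776 0.06240282]
```

```bash
cat > s.py <<'E'
from h import *
o=get_obs();M=R.from_quat(o["tool_rot"]).as_matrix();print("TURN %.3f"%(.624-np.arctan2(M[1,0],M[0,0])),"mz %.3f"%o["moment"][2],o["ft_force"].round(1),o["position"].round(4),o["grip_width"],round(o["time"],1))
E
python3 -m inch '[0,0,0,0,0,0.03,0,0,0,0,0,0.06]' - 45 >/dev/null;python3 s.py
python3 -m inch '[0,0,0,0,0,0.03,0,0,0,0,0,0.06]'  >/dev/null;python3 s.py
python3 -m inch '[0,0,0,0,0,0.03,0,0,0,0,0,0.06]'  >/dev/null;python3 s.py
python3 -m inch '[0,0,0,0,0,0.03,0,0,0,0,0,0.06]'  >/dev/null;python3 s.py
python3 -m inch '[0,0,0,0,0,0.03,0,0,0,0,0,0.06]'  >/dev/null;python3 s.py
python3 -m inch '[0,0,0,0,0,0,0,0,0,0,0,0]'  >/dev/null;python3 s.py
```

```text
TURN 0.189 mz 0.057 [-0.1  1.6  0.9] [0.5721 0.0381 0.0923] 0.012672688502897851 16.6
TURN 0.284 mz 0.056 [-1.3  1.8  0.4] [0.5721 0.0382 0.0923] 0.012421334221275452 16.8
TURN 0.378 mz 0.021 [-1.   2.6  0.8] [0.5721 0.0383 0.0923] 0.012906464400468038 16.9
TURN 0.472 mz 0.096 [0.3 2.6 1.4] [0.572  0.0384 0.0923] 0.01285871545595481 17.1
TURN 0.567 mz 0.046 [-1.3  3.8  0.6] [0.572  0.0384 0.0923] 0.012460640022589608 17.2
TURN 0.564 mz 0.041 [-1.   4.4  1.5] [0.572  0.0384 0.0923] 0.012537092519379666 17.4
```

```bash
python3 -m inch '[0,0,0,0,0,0.03,0,0,0,0,0,0.06]' >/dev/null;python3 s.py
python3 -m inch '[0,0,0,0,0,0.03,0,0,0,0,0,0.06]'  >/dev/null;python3 s.py
python3 -m inch '[0,0,0,0,0,0.03,0,0,0,0,0,0.06]'  >/dev/null;python3 s.py
python3 -m inch '[0,0,0,0,0,0.03,0,0,0,0,0,0.06]'  >/dev/null;python3 s.py
python3 -m inch '[0,0,0,0,0,0.03,0,0,0,0,0,0.06]'  >/dev/null;python3 s.py
python3 -m inch '[0,0,0,0,0,0,0,0,0,0,0,0]'  >/dev/null;python3 s.py
```

```text
TURN 0.660 mz 0.058 [-1.   4.3  2. ] [0.572  0.0385 0.0923] 0.012860259187006578 17.6
TURN 0.755 mz 0.100 [-0.8  5.5  2.3] [0.572  0.0386 0.0923] 0.013069320736844529 17.8
TURN 0.849 mz 0.091 [-1.   4.4  1.6] [0.5721 0.0386 0.0923] 0.012612719750616171 17.9
TURN 0.943 mz 0.036 [-1.2  5.  -0.1] [0.572  0.0387 0.0923] 0.012771093532632276 18.1
TURN 1.037 mz 0.063 [-1.   5.6  1.7] [0.5721 0.0388 0.0923] 0.012566663985032457 18.2
TURN 1.035 mz 0.019 [-0.   4.6  1.7] [0.5721 0.0388 0.0923] 0.012367472147442946 18.4
```

```bash
python3 -m inch '[0,0,0,0,0,0.02,0,0,0,0,0,0.04,0,0,0,0,0,0.04]' >/dev/null;python3 s.py
python3 -m inch '[0,0,0,0,0,0.02,0,0,0,0,0,0.04,0,0,0,0,0,0.04]'  >/dev/null;python3 s.py
python3 -m inch '[0,0,0,0,0,0.013,0,0,0,0,0,0.026,0,0,0,0,0,0.026,0,0,0,0,0,0.026]'  >/dev/null;python3 s.py
python3 - <<'E'
from h import *
m=[]
for i in range(10): camera("wrist"); m.append(get_obs()["moment"][2])
print(np.mean(m),np.std(m))
c=get_calibration("wrist")
g=camera("wrist");cv2.imwrite("pics/w9.png",g[:,:,::-1])
for d in cut_out("wrist","knob_bar")[:1]: print(d["conf"],d["bbox"])
for n in("scene","side"):
    camera(n)
    for d in cut_out(n,"knob_bar")[:1]:print(n,d["conf"],d["bbox"])
    for d in cut_out(n,"cap")[:2]:
        ys,xs=np.nonzero(d["region"]);print(n,"cap",d["conf"],d["bbox"],xs.mean(),ys.mean(),proj(get_calibration(n),[[.568,.19,.075]]))
# tool-frame symmetric: white tick/index pixels visible? bar edges near top of gripper
h=.624-1.2
b=R.from_euler("z",h).apply([[a,e,0] for a in(-.022,.022) for e in(-.0065,.0065)])+[.572,.038,.098]
print(proj(c,b).round(1))
gg=g.mean(2)[200:300:6,230:340:5].astype(int)
print("\n".join(" ".join("%3d"%v for v in r) for r in gg))
E
```

```text
TURN 1.099 mz 0.016 [-1.9  4.8  2.6] [0.5721 0.0388 0.0923] 0.012558319730303845 18.7
TURN 1.162 mz 0.043 [-0.6  5.7  2. ] [0.5721 0.0389 0.0923] 0.012877250105704448 18.9
TURN 1.202 mz 0.062 [-0.2  6.   1.8] [0.5721 0.0389 0.0923] 0.012660743215804954 19.2
0.07431057452793875 0.02685631918255907
0.92 [237.7, 225.0, 329.1, 338.1]
scene 0.48 [269.2, 238.4, 274.0, 249.8]
scene cap 0.7 [315.8, 253.6, 339.9, 276.0] 327.84393063583815 267.228323699422 [[328.26121037 265.96307942]]
scene cap 0.63 [177.8, 103.3, 216.1, 139.1] 197.0252403846154 120.35576923076923 [[328.26121037 265.96307942]]
side 0.64 [243.9, 203.0, 256.8, 215.1]
side cap 0.66 [224.7, 225.0, 239.2, 246.7] 230.82291666666666 234.44270833333334 [[230.41315065 233.63809995]]
side cap 0.19 [193.3, 201.6, 281.2, 271.2] 237.4655737704918 236.5561160151324 [[230.41315065 233.63809995]]
[[297.2 343.7]
 [268.7 343.7]
 [298.5 254.8]
 [267.4 254.8]]
122 123 121 122 122 122 124 122 134 229 230 231 137 122 122 122 122 122 123 122 122 121
124 123 122 122 123 122 121 122 215 231 171 231 140 120 119 120 119 122 121 122 121 121
122 121 121 
[... 607 characters left out ...]
 239  98  51  48  32  28  27  27  26  28  27  28  24  25  26  20  26  26  86 120 122
239 239  51  49  42  25  28  31  28  26 121  52  24  26  31  28  24  27  27  40 119 184
241 236  51  50  31  22  30  30  29  26 121  63  26  24  27  29  27  24  29  27 162 228
242 241  55  50  22  25  32  29  26  26 110  63  25  28  31  29  25  24  26  47 226 230
 34  33  33  34  23  28  33  30  27  29 110  63  28  30  30  30  28  23  26  34  33  36
 34  35  36  24  26  31  32  33  27  24 110  62  27  25  29  29  29  22  24  35  35  32
 33  34  43  21  23  27  34  29  26  30 111  60  25  28  30  31  25  21  26  38  35  35
 36  33  72  45  22  29  31  31  26  27  63  39  24  26  30  34  23  25  58  68  34  36
```

```bash
python3 s.py; python3 -c "
from rig import *
print(get_obs()['grip_force']);print(hand_in())"
```

```text
TURN 1.202 mz 0.070 [-0.2  5.9  2.2] [0.5721 0.0389 0.0923] 0.01280340098444854 20.1
44.999992260709405
the job is handed in; nothing more can be done
None
```

I seated the cap fully home in the well and let go of it, then turned the knob to its third stop (about 1.20 rad by the gripper's angle). I handed the job in at about 20 s with the gripper still holding the knob at 45 N; no verdict came back.

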